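# Change over the sample loader trays

## Robot

A 6-joint arm with a two-finger parallel gripper is mounted at the origin on the work surface. World frame = base frame: x ahead of the robot, y to its left, z up, the work surface at z = 0. Lengths are in m, angles in rad, forces in N, time in s.
With the tool pointing down it reaches from about 0.35 to 0.975 m from the base axis. Payload 4.9 kg.
Tool frame: the origin (TCP) lies at the very end of the fingers, on their centre line; the grasp point (between the pads) lies 19 mm behind it; y points along the fingers, z is the direction in which the jaws open and shut, and the axes are right-handed (so a half turn about y gives the same grasp; the last joint's range is limited). The gripper opens to 85 mm and grips with 20 to 120 N. Pads are 22 mm wide; open, the fingers measure 114 mm over their backs; the gripper's body (76 mm by 85 mm) begins 54 mm behind the grasp point. The pads swing forward as they close: fully open they stand 13 mm farther back than shut.
Start: joints at [-1.229, 0.053, 1.613, -0, 1.476, -0.119], TCP at [0.278, -0.56, 0.231] pointing down, gripper open.
Joint ranges: [-3.01, 3.01], [-1.01, 2.22], [0.06, 2.58], [-1.02, 4.17], [0.09, 2.62], [-3.14, 3.14]. Speed limits (rad/s): [2.57, 2.57, 3.14, 3.14, 3.14, 3.14].

## Interface

Orientations are given as a rotation vector (axis times angle).
In Python, from station import ctrl gives the robot as it stands.
- The arm moves only by the tool arm_command, never from a script. Its argument "steps" is a list of rows, each a list of 3 entries, a list of its own where there are three numbers: the shift along the tool's x, y, z in m, then the turn, a rotation vector about the tool's x, y, z in degrees, then the opening, from 0 (shut) to 1 (fully open). In form: [[[dx, dy, dz], [ax, ay, az], gripper], ...]. A call has 1 to 5 rows; each row is the pose to reach, as a shift and turn from the pose measured when the call began, along the tool's axes at that moment; what a row does not reach only later rows make up. A row lasts 1/10 s, in which the tool goes at most 50 mm and 8.59 degrees, less where a joint would pass 70% of its speed; a pose out of reach is approached as far as the arm can. A call with a gripper value outside its range is refused whole. The fingers move at their own pace and stop on an object; "force" is the grip in N (left out, the last holds). Time passes only in rows, so rows that repeat a pose let the fingers close. It gives the time, the measured TCP pose, the force and the opening at its end, in the units of the state.
- ctrl.get_obs(): the state, without advancing time (a new reading comes with each control period).
- ctrl.get_image(name): name is "side" or "top"; returns a dict with "img" (420x560x3 uint8, red, green, blue), "camera_matrix" (3x3 intrinsics, pixels), "world_from_camera" (4x4, takes a point from camera to world coordinates). Camera axes: x right, y up, looking along -z (the intrinsics and any distortion apply to the point x, -y, -z); pixel columns grow to the right and rows downward; lengths in m; the calibration is good to about 2 mm. A picture is of the moment at which its call begins. There is no depth.
- ctrl.finish_job(): hands the job in, once; it reports no verdict.
Trained networks look in a picture, given as the dict that the camera call returned (one of the last four; its "shot" number tells which), for a name from the list of things; names that differ only in an ending like _2 or _b are one class to them, and where a whole thing is asked for, a point or a joint stands for the part that bears it (a point fixed in the world has none). Each returns a list of dicts, best first, with "confidence" (0 to 1); they miss things now and then, are a little off and sometimes report something else, mostly with a low value. They report only what shows in the picture. A call takes as long as a camera call.
- ctrl.boxes_of(picture, name): "position" ([row, column] in pixels, amid what is visible of it).
The state is a dict: "t": time; "q": joint angles; "dq": joint speeds; "effort": joint torques, N m; "tool_pos": TCP position; "tool_rot": TCP orientation; "contact_force": force on the tool from outside, world axes, zero at the start; "wrist_torque": the same for the moment, N m; "opening": finger opening in m.
Only numpy, scipy, OpenCV 4.12 (cv2) and the standard library are available. Lean on these libraries where they do the work, as an engineer would, in place of code of your own. Each camera call takes 0.05 s, during which the arm holds its last target.

## Task

Only one tray may stand out of the sample loaders at a time: with the fingertips, push the blue tray fully home first, then hook a fingertip behind the upright lip of the red tray and draw it along its rails all the way out to its stop. Do not pinch the red lip or press on its outer face, lift nothing, keep the three vials standing in the red tray, and leave everything else where it is.

Things in the scene. Friction and masses are not known exactly. Their poses are not given: they have to be found in the camera images.
- red_loader: fixed red loader: grey runway 405 x 116 mm, top 10 mm above the bench; edge rails to 23 mm, two black end stops to 30 mm at the near end (x -140 mm), white head 108 mm tall with a red band over the far end (front face x +134 mm). Origin: bench level, centre line, under the lip's inner face when the tray is home. x along the rails to the head (tray comes out to -x), z up
- blue_loader: fixed blue loader: grey runway 405 x 116 mm, top 10 mm above the bench; edge rails to 23 mm, two black end stops to 30 mm at the near end (x -140 mm), white head 108 mm tall with a blue band over the far end (front face x +134 mm). Origin: bench level, centre line, under the lip's inner face when the tray is home. x along the rails to the head (tray comes out to -x), z up
- red_tray (a joint): red tray's travel: 0 m = fully home, 0.12 m = fully out at its stop; starts home. It stays where left; sliding takes about 3 N. Tray floor top is 20 mm above the bench. From the lip's inner face towards the head: an empty well 60 mm long, 94 mm wide, then a white vial block 40 mm long, top at 38 mm
- blue_tray (a joint): blue tray's travel: 0 m = fully home, 0.12 m = fully out at its stop; starts partly out. It stays where left; sliding takes about 3 N. Tray floor top is 20 mm above the bench. From the lip's inner face towards the head: an empty well 60 mm long, 94 mm wide, then a white vial block 40 mm long, top at 38 mm
- red_lip (a point): middle of the top edge of the red tray's lip, at its inner face (towards the head), 56 mm above the bench; moves with the tray. The lip is an upright wall across the tray's near end, 100 mm wide, 36 mm tall, 8 mm thick (from this point outwards, -x of the loader). Axes as the loader's. The tray carries three vials, tops at 66 mm
- blue_lip (a point): middle of the top edge of the blue tray's lip, at its inner face (towards the head), 56 mm above the bench; moves with the tray. The lip is an upright wall across the tray's near end, 100 mm wide, 36 mm tall, 8 mm thick (from this point outwards, -x of the loader). Axes as the loader's. The tray is empty
- vial0: amber glass vial with a white cap, 22 mm across, 46 mm tall, standing loosely in a hole 18 mm deep in the red tray's block. Origin: centre of its underside, 20 mm above the bench; z up its axis. It rides with the tray
- vial1: amber glass vial with a white cap, 22 mm across, 46 mm tall, standing loosely in a hole 18 mm deep in the red tray's block. Origin: centre of its underside, 20 mm above the bench; z up its axis. It rides with the tray
- vial2: amber glass vial with a white cap, 22 mm across, 46 mm tall, standing loosely in a hole 18 mm deep in the red tray's block. Origin: centre of its underside, 20 mm above the bench; z up its axis. It rides with the tray
- spare_vial: bystander: amber vial with a green cap, 22 mm across, 46 mm tall, standing on the bench between the loaders. Origin: centre of its underside; z up
- beaker: bystander: glass beaker 90 mm across, 120 mm tall, on the left. Origin: centre of its underside; z up
- reagent_bottle: bystander: amber bottle with a blue cap, 72 mm across, 140 mm tall, on the right. Origin: centre of its underside; z up
- wash_bottle: bystander: white bottle with a red cap, 68 mm across, 170 mm tall, on the right. Origin: centre of its underside; z up
- tube_rack: bystander: red rack 90 x 156 mm with two capped tubes, 110 mm tall, on the left. Origin: centre of its underside; z up
- loose_cap: bystander: blue screw cap 32 mm across, 12 mm tall, lying on the bench between the loaders, nearer the robot. Origin: centre of its underside; z up

How it is judged:
By the outcome, as a careful person would: the job done as asked, in the order asked, and still so for the second after the job is handed in, with the robot touching nothing.
It also fails if it takes over 53 s, if anything falls off the work surface, if the arm or the gripper's body presses on something with over 40 N, if the wrist force passes 120 N, or if a joint passes its speed limit or range.

## Working session

There is one attempt and no reset: what is moved stays moved. The work goes in short steps, Python scripts to look and compute and a tool call to move; the robot and the scene stay as the last step left them, time stands still between calls to the robot, and variables do not carry over. Pictures are saved under pics/ and viewed, and the job is handed in when it is done.

Besides the shell and the picture viewer there is one more tool, called after ">>>" as name(argument=value, ...) on one line, values as JSON. arm_command: Moves the arm, as the interface text tells. Its arguments: {"type":"object","properties":{"steps":{"type":"array"},"force":{"type":"number"}},"required":["steps"]}

```bash
mkdir -p pics; ls; cat > h.py <<'E'
import numpy as np,cv2
from station import ctrl
def save(p,n): cv2.imwrite('pics/'+n,cv2.cvtColor(p['img'],cv2.COLOR_RGB2BGR))
def ray(p,rc):
    K=np.array(p['camera_matrix']);T=np.array(p['world_from_camera'])
    d=np.linalg.inv(K)@[rc[1],rc[0],1]; d=np.array([d[0],-d[1],-d[2]])
    return T[:3,3],T[:3,:3]@d
def atz(p,rc,z):
    o,d=ray(p,rc); return o+d*(z-o[2])/d[2]
def proj(p,X):
    K=np.array(p['camera_matrix']);T=np.array(p['world_from_camera'])
    c=T[:3,:3].T@(np.array(X)-T[:3,3]); c=K@[c[0],-c[1],-c[2]]; return c[1]/c[2],c[0]/c[2]
E
python3 - <<'E'
from h import *
o=ctrl.get_obs(); print(o)
for c in ['top','side']:
    p=ctrl.get_image(c); save(p,c+'0.png'); print(c,p.keys(),np.round(p['world_from_camera'],3))
    for n,z in [('red_lip',.056),('blue_lip',.056),('red_loader',.05),('blue_loader',.05),('vial0',.06),('spare_vial',.03),('loose_cap',.01)]:
        for b in ctrl.boxes_of(p,n)[:4]: print(n,np.round(b['position']),round(b['confidence'],2),np.round(atz(p,b['position'],z),3))
E
```

```text
pics
{'t': 0.0, 'q': array([-1.22902411e+00,  5.33769794e-02,  1.61430483e+00,  1.29514740e-05,
        1.47598681e+00, -1.18989415e-01]), 'dq': array([-0.00032093, -0.00021424,  0.0008537 , -0.00043458, -0.00217885,
       -0.00042489]), 'effort': array([-2.36122207e-03, -3.93689311e+01, -3.70171666e+01, -2.30920614e-04,
        6.98844626e-03, -1.61411950e-06]), 'tool_pos': array([ 0.27769302, -0.55922469,  0.23004407]), 'tool_rot': array([-0.46117682,  1.96741217, -1.96324457]), 'contact_force': array([ 0.40857602,  0.87293762, -0.05206552]), 'wrist_torque': array([ 0.00091415, -0.01916831, -0.08286305]), 'opening': 0.08533825403200242}
top dict_keys(['img', 'camera_matrix', 'world_from_camera', 'shot']) [[ 0.078  0.969 -0.236  0.2  ]
 [-0.997  0.076 -0.016 -0.011]
 [ 0.002  0.237  0.972  1.543]
 [ 0.     0.     0.     1.   ]]
red_lip [175. 325.] 0.83 [ 0.683 -0.127  0.056]
blue_lip [199. 238.] 0.94 [0.579 0.151 0.056]
blue_lip [185. 237.] 0.54 [0.625 0.157 0.056]
blue_lip [162. 319.] 0.49 [ 0.727 -0.104  0.056]
red_loader [167. 326.] 0.8 [ 0.713 -0.128  0.05 ]
blue_loader [184. 239.] 0.88 [0.63  0.151 0.05 ]
vial0 [162. 319.] 0.53 [ 0.724 -0.104  0.06 ]
vial0 [163. 335.] 0.52 [ 0.725 -0.159  0.06 ]
spare_vial [215. 284.] 0.51 [ 0.544 -0.003  0.03 ]
side dict_keys(['img', 'camera_matrix', 'world_from_camera', 'shot']) [[-0.966  0.156 -0.204  0.238]
 [-0.256 -0.629  0.734  1.003]
 [-0.014  0.761  0.648  0.976]
 [ 0.     0.     0.     1.   ]]
red_lip [197. 228.] 0.61 [ 0.69  -0.094  0.056]
blue_lip [269. 237.] 0.65 [0.569 0.192 0.056]
blue_lip [242. 290.] 0.21 [0.455 0.06  0.056]
red_loader [197. 206.] 0.61 [ 0.762 -0.084  0.05 ]
blue_loader [262. 210.] 0.71 [0.649 0.181 0.05 ]
blue_loader [198. 209.] 0.27 [ 0.75  -0.083  0.05 ]
vial0 [198. 219.] 0.52 [ 0.713 -0.076  0.06 ]
vial0 [183. 223.] 0.46 [ 0.728 -0.152  0.06 ]
spare_vial [234. 268.] 0.66 [0.535 0.013 0.03 ]
```

```bash
python3 - <<'E'
import cv2
a=cv2.imread('pics/top0.png');b=cv2.imread('pics/side0.png')
cv2.imwrite('pics/top0c.png',cv2.resize(a[110:260,180:380],None,fx=4,fy=4,interpolation=2))
cv2.imwrite('pics/side0c.png',cv2.resize(b[150:300,130:330],None,fx=4,fy=4,interpolation=2))
E
```

```text
(no output)
```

View pics/top0.png

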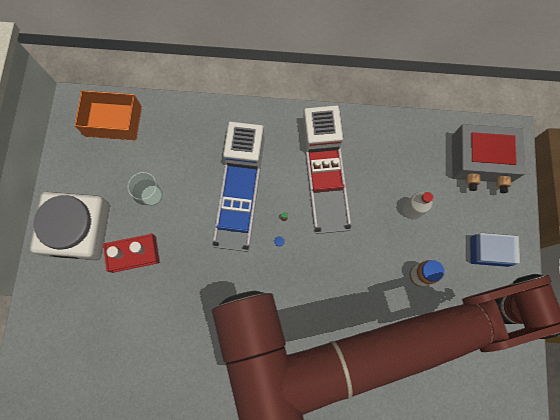

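View pics/top0c.png

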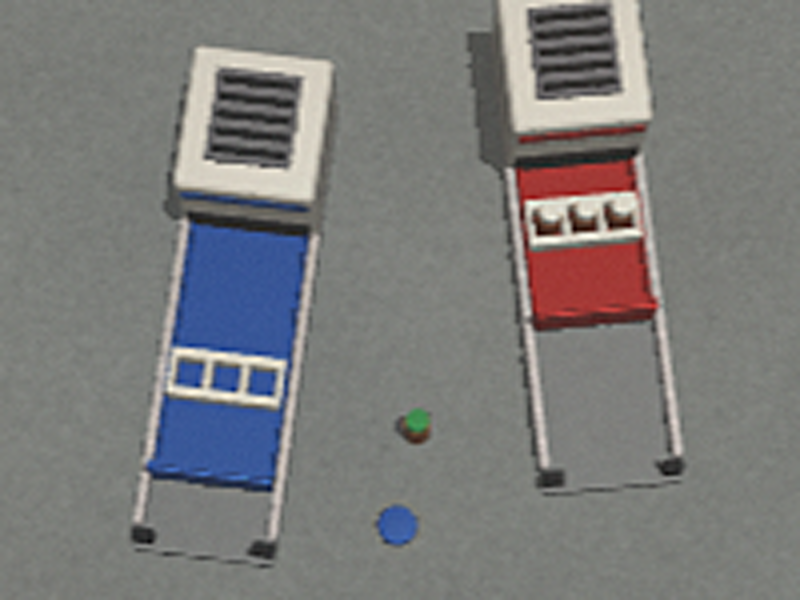

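View pics/side0c.png

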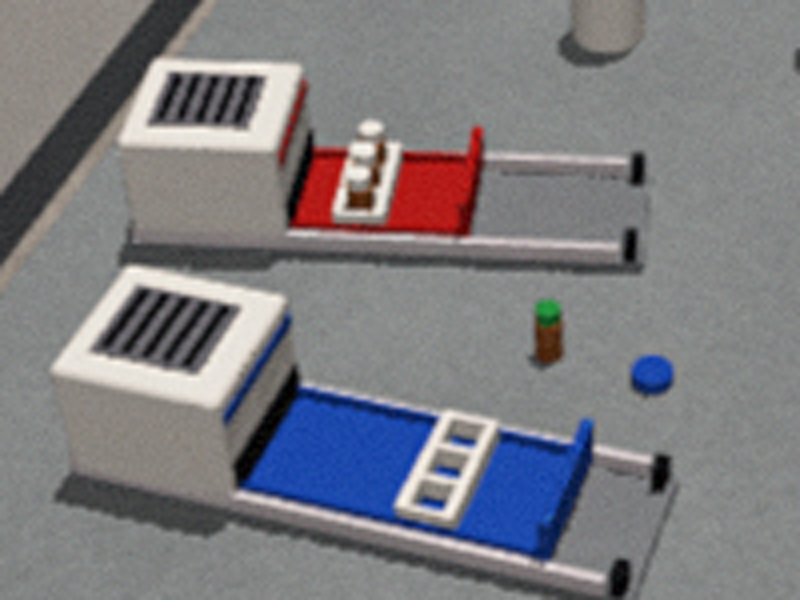

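```bash
python3 - <<'E'
from h import *
T=ctrl.get_image('top');S=ctrl.get_image('side')
def px(c,X,Y):
    ox,oy=((180,110) if c is T else (130,150))
    return ((Y+.5)/4-.5+oy,(X+.5)/4-.5+ox)
L={'blueT':(T,{'stops':(.03,(144,533),(263,546)),'head':(.108,(180,195),(312,210)),'lipT':(.056,(150,463),(272,482))}),
'blueS':(S,{'stops':(.03,(622,564),(660,456)),'head':(.108,(212,405),(288,292)),'lipT':(.056,(543,522),(588,422))}),
'redT':(T,{'stops':(.03,(551,476),(670,464)),'head':(.108,(513,137),(650,125)),'lipT':(.056,(535,322),(657,305))}),
'redS':(S,{'stops':(.03,(630,231),(638,155)),'head':(.108,(275,150),(303,66)),'lipT':(.056,(465,205),(477,130))})}
for n,(p,d) in L.items():
    M={}
    for k,(z,a,b) in d.items():
        A=atz(p,px(p,*a),z);B=atz(p,px(p,*b),z);M[k]=(A+B)/2
        print(n,k,np.round(A,3),np.round(B,3),'mid',np.round(M[k],4),'w',round(np.linalg.norm(A-B),3),'yaw',round(np.degrees(np.arctan2(*(lambda v:( -v[0],v[1]))(A-B))),1))
    v=M['head']-M['stops'];print('  len',np.linalg.norm(v[:2]),'yaw',np.degrees(np.arctan2(v[1],v[0])))
from scipy.spatial.transform import Rotation as R
print(R.from_rotvec(ctrl.get_obs()['tool_rot']).as_matrix().round(3))
E
```

```text
blueT stops [0.434 0.21  0.03 ] [0.431 0.113 0.03 ] mid [0.4329 0.1615 0.03  ] w 0.097 yaw -1.8
blueT head [0.696 0.2   0.108] [0.692 0.093 0.108] mid [0.694  0.1465 0.108 ] w 0.106 yaw -2.3
blueT lipT [0.487 0.207 0.056] [0.479 0.109 0.056] mid [0.4832 0.1581 0.056 ] w 0.099 yaw -4.5
  len 0.2614834248969319 yaw -3.288957087022813
blueS stops [0.433 0.212 0.03 ] [0.431 0.112 0.03 ] mid [0.4317 0.1618 0.03  ] w 0.1 yaw -1.2
blueS head [0.705 0.212 0.108] [0.699 0.096 0.108] mid [0.702  0.1536 0.108 ] w 0.116 yaw -3.4
blueS lipT [0.485 0.212 0.056] [0.48  0.117 0.056] mid [0.4822 0.1645 0.056 ] w 0.094 yaw -3.2
  len 0.27041031796896137 yaw -1.7465883732313108
redT stops [ 0.507 -0.115  0.03 ] [ 0.524 -0.211  0.03 ] mid [ 0.5156 -0.1628  0.03  ] w 0.098 yaw 10.3
redT head [ 0.766 -0.063  0.108] [ 0.785 -0.172  0.108] mid [ 0.7757 -0.1174  0.108 ] w 0.111 yaw 9.8
redT lipT [ 0.628 -0.092  0.056] [ 0.65  -0.191  0.056] mid [ 0.6392 -0.1417  0.056 ] w 0.101 yaw 12.7
  len 0.26408631001886707 yaw 9.901379782636438
redS stops [ 0.508 -0.118  0.03 ] [ 0.524 -0.214  0.03 ] mid [ 0.5159 -0.166   0.03  ] w 0.098 yaw 9.9
redS head [ 0.768 -0.055  0.108] [ 0.788 -0.165  0.108] mid [ 0.7779 -0.1097  0.108 ] w 0.112 yaw 10.2
redS lipT [ 0.631 -0.087  0.056] [ 0.651 -0.182  0.056] mid [ 0.6407 -0.1348  0.056 ] w 0.097 yaw 11.7
  len 0.267963955624616 yaw 12.14214004744481
[[-0.896  0.     0.445]
 [-0.445  0.    -0.896]
 [-0.    -1.    -0.   ]]
```

>>> arm_command(steps=[[[-0.025,0,-0.031],[0,6,0],0],[[-0.05,0,-0.062],[0,12,0],0],[[-0.075,0,-0.093],[0,18,0],0],[[-0.1,0,-0.124],[0,24,0],0],[[-0.125,0,-0.155],[0,29,0],0]], force=40)

```text
t: 1.4
tool_pos: [0.3211, -0.3639, 0.2314]
tool_rot: [-0.055, -2.196, 2.197]
contact_force: [0.9, -0.3, -0.1]
opening: 0.0121
```

```bash
cat >> h.py <<'E'
from scipy.spatial.transform import Rotation as R
def to(goal):
    o=ctrl.get_obs();M=R.from_rotvec(o['tool_rot']).as_matrix();a=np.degrees(np.arctan2(M[1,0],M[0,0]))
    print('t',round(o['t'],2),'pos',o['tool_pos'].round(4),'xang',a.round(2),'y',M[:,1].round(3),'shift',(M.T@(np.array(goal)-o['tool_pos'])).round(4),'F',o['contact_force'].round(1),'op',round(o['opening'],3),'q',o['q'].round(2))
E
python3 -c "
from h import *
to([.44,.161,.2])"
```

```text
t 1.4 pos [ 0.3211 -0.3639  0.2314] xang 177.15 y [ 0. -0. -1.] shift [-0.0927  0.0313 -0.5302] F [ 0.9 -0.3 -0.1] op 0.012 q [-1.   -0.29  1.93  0.    1.5   0.62]
```

>>> arm_command(steps=[[[-0.008,0,-0.045],[0,0,0],0],[[-0.016,0,-0.09],[0,0,0],0],[[-0.024,0,-0.135],[0,0,0],0],[[-0.032,0,-0.18],[0,0,0],0],[[-0.04,0,-0.225],[0,0,0],0]])

```text
t: 1.9
tool_pos: [0.3722, -0.1395, 0.2316]
tool_rot: [-0.057, -2.196, 2.197]
contact_force: [0.6, 0.2, -0.5]
opening: -0.0001
```

>>> arm_command(steps=[[[-0.008,0,-0.045],[0,0,0],0],[[-0.016,0,-0.09],[0,0,0],0],[[-0.024,0,-0.135],[0,0,0],0],[[-0.032,0,-0.18],[0,0,0],0],[[-0.04,0,-0.225],[0,0,0],0]])

```text
t: 2.4
tool_pos: [0.4236, 0.0852, 0.232]
tool_rot: [-0.058, -2.197, 2.198]
contact_force: [1.0, -1.0, 0.8]
opening: -0.0002
```

```bash
python3 -c "
from h import *
to([.44,.161,.1])"
```

```text
t 2.4 pos [0.4236 0.0852 0.232 ] xang 177.13 y [ 0.003 -0.001 -1.   ] shift [-0.0121  0.132  -0.0766] F [ 1.  -1.   0.8] op -0.0 q [ 0.03 -0.44  2.04 -0.    1.54  1.65]
```

>>> arm_command(steps=[[[-0.004,0,-0.03],[0,0,0],0],[[-0.012,0,-0.077],[0,0,0],0],[[-0.012,0.045,-0.077],[0,0,0],0],[[-0.012,0.09,-0.077],[0,0,0],0],[[-0.012,0.13,-0.077],[0,0,0],0]])

```text
t: 2.9
tool_pos: [0.4395, 0.162, 0.1004]
tool_rot: [-0.057, -2.198, 2.199]
contact_force: [-0.6, 0.2, 0.2]
opening: 0.0003
```

```bash
python3 - <<'E'
from h import *
to([.44,.161,.036])
for c,(x,y) in {'top':(180,110),'side':(130,150)}.items():
    p=ctrl.get_image(c);im=p['img'][y:y+150,x:x+200]
    save({'img':cv2.resize(im,None,fx=4,fy=4,interpolation=2)},c+'1.png')
    r,cc=proj(p,ctrl.get_obs()['tool_pos']);print(c,(cc-x)*4,(r-y)*4)
E
```

```text
t 2.9 pos [0.4395 0.162  0.1004] xang 177.22 y [ 0.003 -0.001 -1.   ] shift [-0.0003  0.0644  0.0009] F [-0.6  0.2  0.2] op 0.0 q [ 0.19 -0.22  2.09 -0.    1.26  1.81]
top 195.3150932605928 523.0313270694215
side 636.379110992671 435.03964779101193
```

View pics/side1.png

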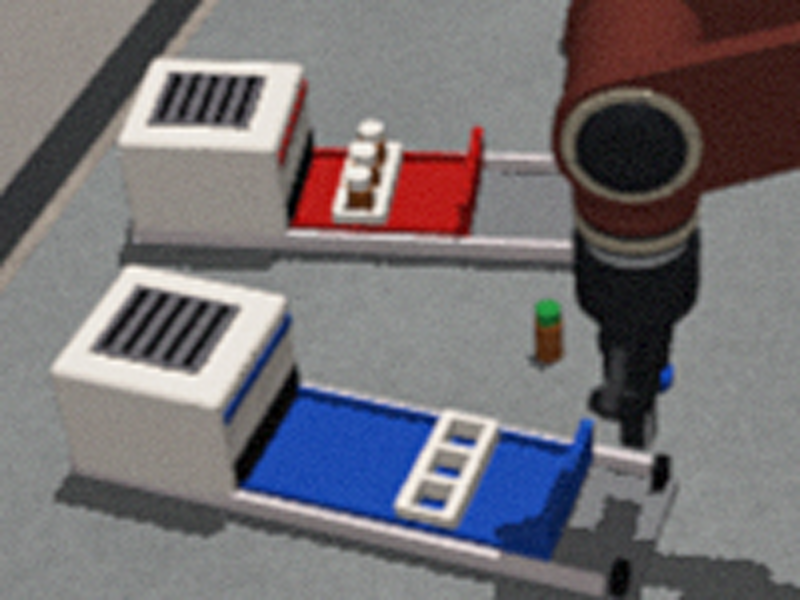

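View pics/top1.png

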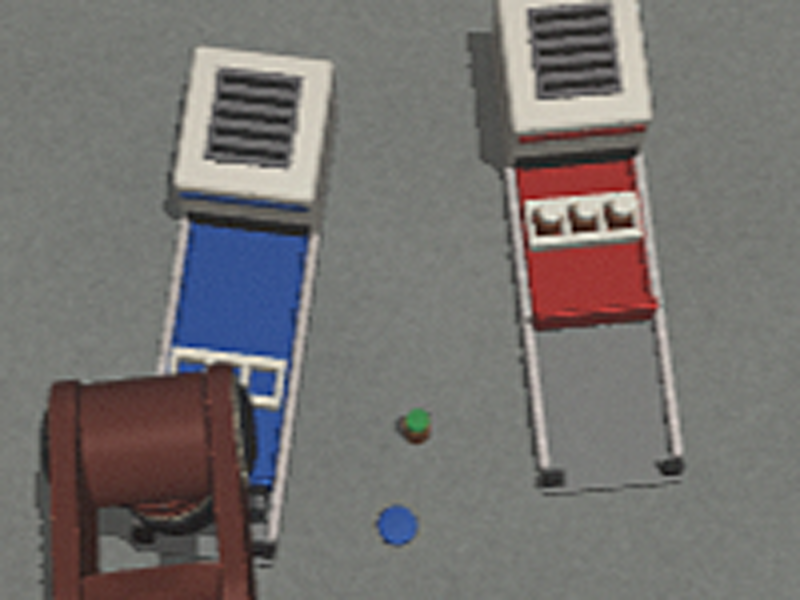

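The picture shows the closed fingertips at about (636,440) in the side crop, outside the blue lip (588,422 to 545,520) and matching the projected TCP. Descending, then pushing.

>>> arm_command(steps=[[[0,0.03,0],[0,0,0],0],[[0,0.055,0],[0,0,0],0],[[0,0.064,0],[0,0,0],0],[[0,0.064,0],[0,0,0],0]])

```text
t: 3.4
tool_pos: [0.4346, 0.1604, 0.0323]
tool_rot: [-0.044, -2.187, 2.195]
contact_force: [0.7, 0.7, 0.5]
opening: 0.0001
```

>>> arm_command(steps=[[[-0.01,0,0],[0,0,0],0],[[-0.02,0,0],[0,0,0],0],[[-0.03,0,0],[0,0,0],0],[[-0.04,0,0],[0,0,0],0],[[-0.05,0,0],[0,0,0],0]])

```text
t: 3.9
tool_pos: [0.4853, 0.1579, 0.0321]
tool_rot: [-0.043, -2.187, 2.195]
contact_force: [-3.2, -0.2, 1.8]
opening: 0.0
```

```bash
python3 -c "
from h import *
to([.553,.156,.036])"
```

```text
t 3.9 pos [0.4853 0.1579 0.0321] xang 177.13 y [-0.01  -0.003 -1.   ] shift [-0.0676 -0.0046 -0.0014] F [-3.2 -0.2  1.8] op 0.0 q [ 0.17  0.    2.02 -0.    1.13  1.79]
```

>>> arm_command(steps=[[[-0.01,0,0],[0,0,0],0],[[-0.02,0,0],[0,0,0],0],[[-0.03,0,0],[0,0,0],0],[[-0.04,0,0],[0,0,0],0],[[-0.05,0,0],[0,0,0],0]])

```text
t: 4.4
tool_pos: [0.5361, 0.1554, 0.0316]
tool_rot: [-0.043, -2.187, 2.195]
contact_force: [-2.3, 0.3, 2.1]
opening: -0.0004
```

>>> arm_command(steps=[[[-0.003,0,0],[0,0,0],0],[[-0.006,0,0],[0,0,0],0],[[-0.009,0,0],[0,0,0],0],[[-0.012,0,0],[0,0,0],0]])

```text
t: 4.8
tool_pos: [0.5458, 0.1549, 0.0312]
tool_rot: [-0.036, -2.184, 2.192]
contact_force: [-16.8, 1.6, 13.6]
opening: -0.0001
```

>>> arm_command(steps=[[[-0.002,0,0],[0,0,0],0],[[-0.004,0,0],[0,0,0],0]])

```text
t: 5.0
tool_pos: [0.5456, 0.1549, 0.031]
tool_rot: [-0.023, -2.177, 2.187]
contact_force: [-23.1, 1.8, 18.9]
opening: 0.0004
```

>>> arm_command(steps=[[[0.01,0,0],[0,0,0],0],[[0.03,0,0],[0,0,0],0],[[0.03,-0.04,0],[0,0,0],0],[[0.03,-0.08,0],[0,0,0],0],[[0.03,-0.12,0],[0,0,0],0]])

```text
t: 5.5
tool_pos: [0.5189, 0.1567, 0.1529]
tool_rot: [-0.024, -2.177, 2.188]
contact_force: [0.5, 0.2, 0.6]
opening: -0.0001
```

```bash
cat > v.py <<'E'
from h import *
import sys
n=sys.argv[1]
to(eval(sys.argv[2]))
for c,(x,y) in {'top':(180,110),'side':(130,150)}.items():
    p=ctrl.get_image(c);im=p['img'][y:y+150,x:x+200]
    save({'img':cv2.resize(im,None,fx=4,fy=4,interpolation=2)},c+n+'.png')
    for k in ['red_lip','blue_lip']:
        for b in ctrl.boxes_of(p,k)[:2]: print(c,k,round(b['confidence'],2),np.round(atz(p,b['position'],.045),3))
E
python3 v.py 2 [.5,.1,.2]
```

```text
t 5.5 pos [0.5189 0.1567 0.1529] xang 177.15 y [-0.028 -0.004 -1.   ] shift [ 0.0173 -0.0464  0.0578] F [0.5 0.2 0.6] op -0.0 q [ 0.16 -0.06  1.86  0.    1.37  1.78]
top red_lip 0.79 [ 0.698 -0.121  0.045]
top blue_lip 0.51 [0.649 0.108 0.045]
top blue_lip 0.44 [ 0.389 -0.468  0.045]
side red_lip 0.97 [ 0.696 -0.098  0.045]
side blue_lip 0.88 [0.614 0.177 0.045]
side blue_lip 0.71 [0.59  0.426 0.045]
```

View pics/side2.png

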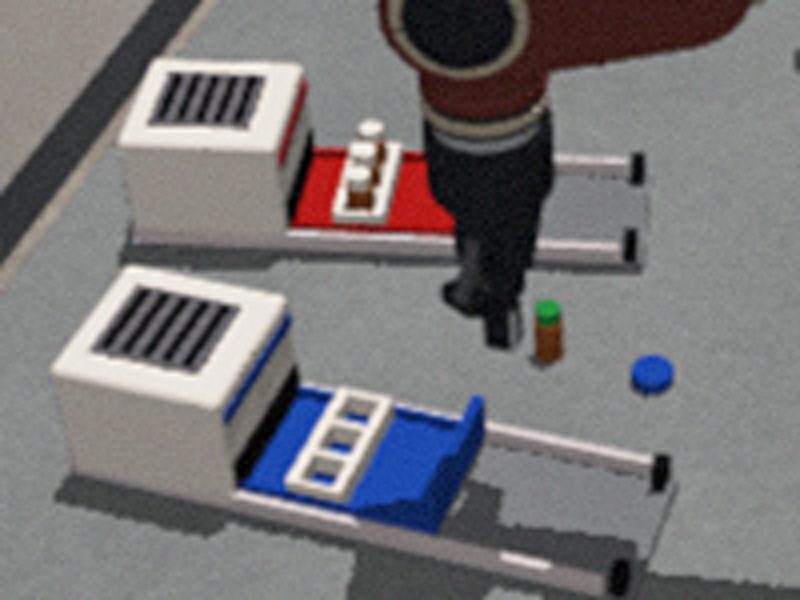

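```bash
python3 - <<'E'
from h import *
S=ctrl.get_image('side')
f=lambda X,Y,z:atz(S,((Y+.5)/4-.5+150,(X+.5)/4-.5+130),z)
for n,a,b,h in [('blue',(483,399),(660,456),(288,292)),('red',(482,129),(638,155),(303,66))]:
    A,B,H=f(*a,.056),f(*b,.03),f(*h,.108);print(n,A.round(3),B.round(3),H.round(3),np.linalg.norm((A-B)[:2]),np.linalg.norm((H-A)[:2]))
E
```

```text
blue [0.555 0.113 0.056] [0.431 0.112 0.03 ] [0.699 0.096 0.108] 0.12435411584064339 0.14461377106308307
red [ 0.647 -0.185  0.056] [ 0.524 -0.214  0.03 ] [ 0.788 -0.165  0.108] 0.1262546099928753 0.14219857766992647
```

View pics/top2.png

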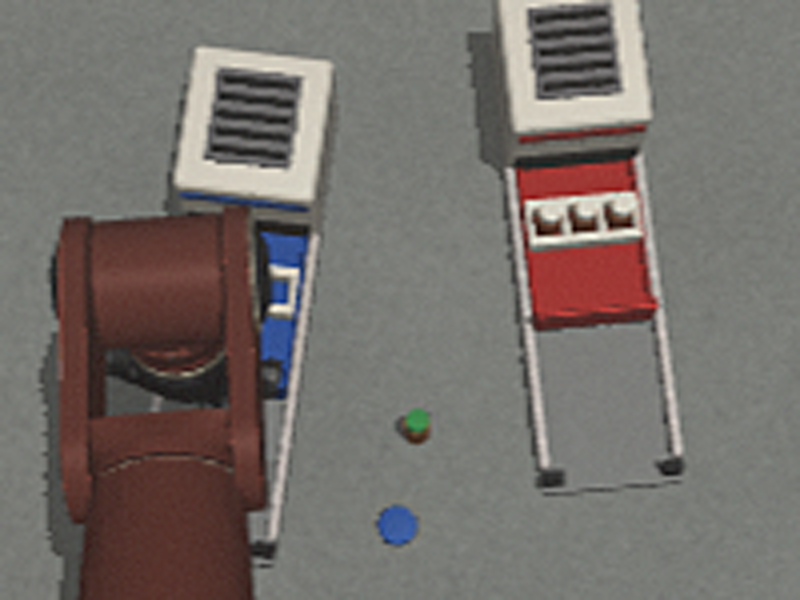

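```bash
cat >> h.py <<'E'
def turn(ang):
    M=R.from_rotvec(ctrl.get_obs()['tool_rot']).as_matrix();a=np.radians(ang)
    x=np.array([np.cos(a),np.sin(a),0]);y=np.array([0,0,-1.]);G=np.c_[x,y,np.cross(x,y)]
    print('turn',np.degrees(R.from_matrix(M.T@G).as_rotvec()).round(2))
E
python3 -c "
from h import *
to([.6716,-.1325,.17]);turn(190.5)"
```

```text
t 5.85 pos [0.518  0.1566 0.1498] xang 177.14 y [-0.032 -0.004 -0.999] shift [-0.1671 -0.0238  0.2812] F [-0.  -0.4  0.1] op 0.0 q [ 0.16 -0.06  1.87  0.    1.37  1.78]
turn [ -0.13 -13.35   1.83]
```

>>> arm_command(steps=[[[-0.022,-0.005,0.037],[0,-3,0.4],0],[[-0.044,-0.01,0.074],[0,-6,0.8],0],[[-0.066,-0.015,0.111],[0,-9,1.2],0],[[-0.088,-0.02,0.148],[0,-12,1.6],0],[[-0.11,-0.024,0.185],[-0.1,-13.3,1.8],0]])

```text
t: 6.35
tool_pos: [0.6191, -0.035, 0.1695]
tool_rot: [-0.199, 2.127, -2.126]
contact_force: [-0.1, 0.9, 0.1]
opening: 0.0002
```

```bash
python3 -c "
from h import *
to([.6716,-.1325,.17]);turn(190.5)"
```

```text
t 6.35 pos [ 0.6191 -0.035   0.1695] xang -169.47 y [-0.003  0.    -1.   ] shift [-0.0338 -0.0007  0.1055] F [-0.1  0.9  0.1] op 0.0 q [-0.18  0.09  1.68 -0.    1.38  1.21]
turn [0.04 0.03 0.18]
```

>>> arm_command(steps=[[[-0.011,0,0.035],[0,0,0],0],[[-0.022,0,0.07],[0,0,0],0],[[-0.034,0,0.105],[0,0,0.2],0],[[-0.034,0.04,0.105],[0,0,0.2],0],[[-0.034,0.07,0.105],[0,0,0.2],0]])

```text
t: 6.85
tool_pos: [0.6709, -0.1333, 0.0961]
tool_rot: [-0.196, 2.129, -2.125]
contact_force: [0.0, 0.7, 0.2]
opening: -0.0
```

```bash
python3 v.py 3 [.6716,-.1325,.028]; python3 -c "
from h import *
turn(190.5)"
```

```text
t 6.85 pos [ 0.6709 -0.1333  0.0961] xang -169.58 y [-0.002  0.001 -1.   ] shift [-0.001   0.0681 -0.0005] F [0.  0.7 0.2] op -0.0 q [-0.31  0.3   1.57  0.    1.28  1.08]
top blue_lip 0.87 [0.626 0.149 0.045]
top blue_lip 0.73 [0.388 0.483 0.045]
side red_lip 0.97 [ 0.686 -0.113  0.045]
side blue_lip 0.61 [0.616 0.175 0.045]
turn [-0.04  0.05 -0.15]
```

View pics/side3.png

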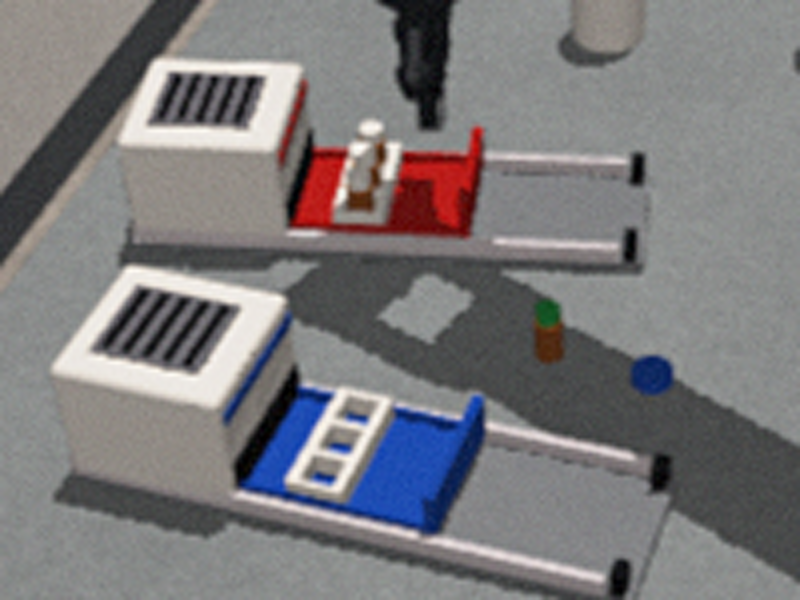

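View pics/top3.png

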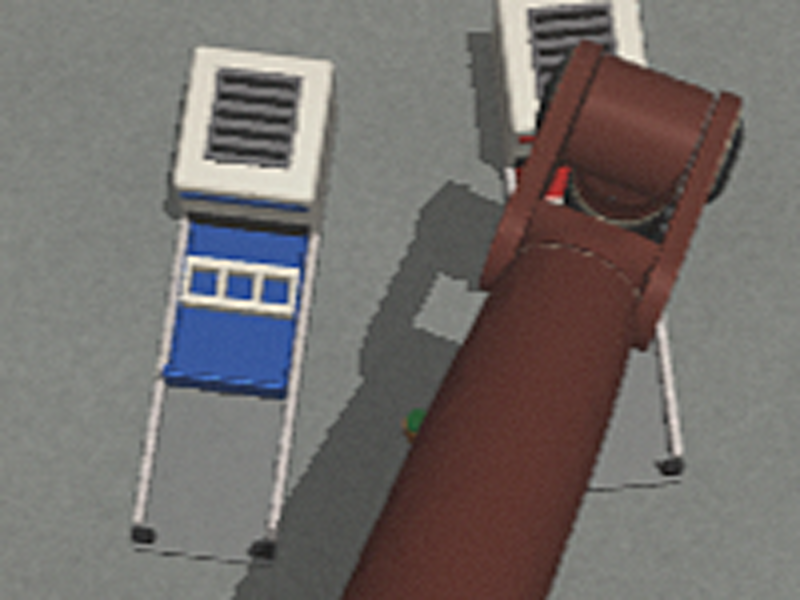

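Side crop: fingertips at (430,125) hang over the red well between the block and lip (477,130). The blue lip at (480,400) is fully in. Descending into the well.

>>> arm_command(steps=[[[-0.001,0.02,0],[0,0,0],0],[[-0.001,0.04,0],[0,0,0],0],[[-0.001,0.058,0],[0,0,0],0],[[-0.001,0.062,0],[0,0,0],0],[[-0.001,0.062,0],[0,0,0],0]])

```text
t: 7.65
tool_pos: [0.6734, -0.1317, 0.0388]
tool_rot: [-0.194, 2.124, -2.124]
contact_force: [0.8, 0.9, -0.7]
opening: -0.0001
```

```bash
python3 v.py 4 [.6716,-.1325,.028]; python3 -c "
from h import *
turn(190.5)"
```

```text
t 7.65 pos [ 0.6734 -0.1317  0.0388] xang -169.43 y [ 0.002  0.    -1.   ] shift [0.0019 0.0108 0.0004] F [ 0.8  0.9 -0.7] op -0.0 q [-0.3   0.37  1.59  0.    1.18  1.08]
top blue_lip 0.6 [0.62  0.149 0.045]
side red_lip 0.72 [ 0.684 -0.106  0.045]
side red_lip 0.37 [ 0.758 -0.103  0.045]
side blue_lip 0.93 [0.613 0.178 0.045]
turn [-0.08  0.06 -0.25]
```

View pics/side4.png

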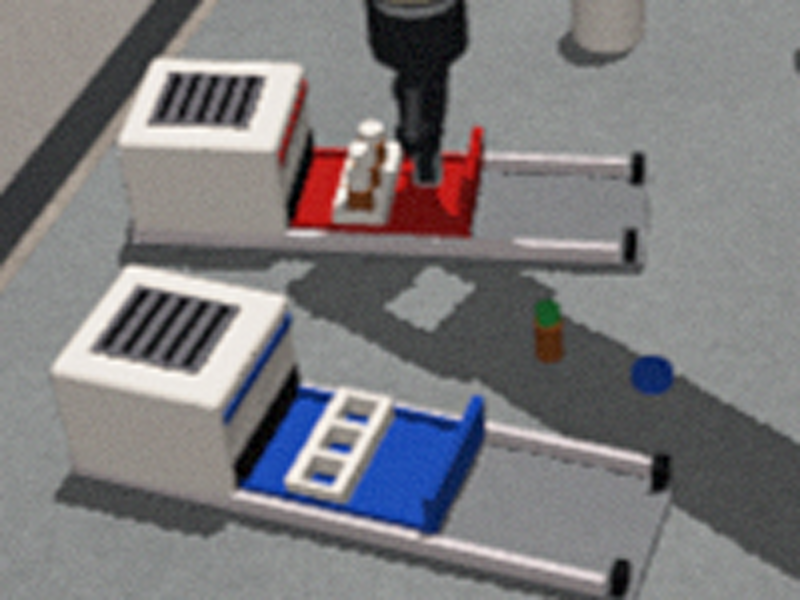

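The tips sit in the well, clear of both the block and the lip. Lowering a little and then drawing slowly.

>>> arm_command(steps=[[[0,0.004,0],[0,0,0],0],[[0.003,0.006,0],[0,0,0],0],[[0.006,0.006,0],[0,0,0],0],[[0.009,0.006,0],[0,0,0],0],[[0.012,0.006,0],[0,0,0],0]])

```text
t: 8.45
tool_pos: [0.6622, -0.1344, 0.0341]
tool_rot: [-0.191, 2.122, -2.124]
contact_force: [0.4, -0.4, 0.6]
opening: -0.0001
```

>>> arm_command(steps=[[[0.003,0,0],[0,0,0],0],[[0.006,0,0],[0,0,0],0],[[0.009,0,0],[0,0,0],0],[[0.012,0,0],[0,0,0],0],[[0.015,0,0],[0,0,0],0]])

```text
t: 8.95
tool_pos: [0.6475, -0.1371, 0.0342]
tool_rot: [-0.191, 2.122, -2.124]
contact_force: [3.0, 1.7, -2.2]
opening: -0.0002
```

```bash
python3 v.py 5 [.5432,-.156,.032]; python3 -c "
from h import *
turn(190.5)"
```

```text
t 8.95 pos [ 0.6475 -0.1371  0.0342] xang -169.45 y [ 0.005 -0.001 -1.   ] shift [ 0.1061  0.0017 -0.0005] F [ 3.   1.7 -2.2] op -0.0 q [-0.32  0.32  1.66  0.    1.16  1.06]
top blue_lip 0.8 [0.629 0.152 0.045]
side red_lip 0.75 [ 0.683 -0.101  0.045]
side blue_lip 0.61 [0.613 0.178 0.045]
turn [-0.08  0.05 -0.19]
```

View pics/side5.png

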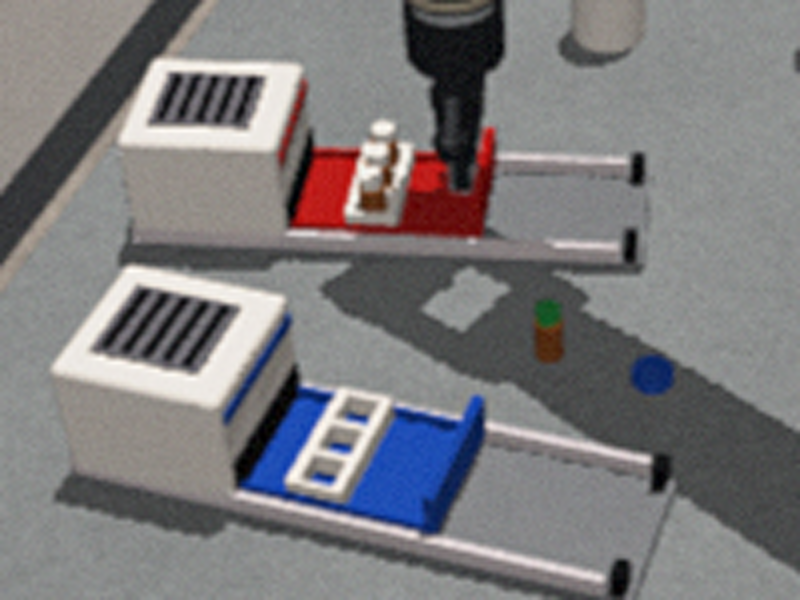

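The lip has moved from (477,130) to (488,130), the tip is on its inner face and the vials are standing. Continuing.

>>> arm_command(steps=[[[0.004,0,0],[0,0,0],0],[[0.008,0,0],[0,0,0],0],[[0.012,0,0],[0,0,0],0],[[0.016,0,0],[0,0,0],0],[[0.02,0,0],[0,0,0],0]])

```text
t: 9.75
tool_pos: [0.6272, -0.1408, 0.034]
tool_rot: [-0.192, 2.122, -2.124]
contact_force: [2.5, 1.6, 0.4]
opening: -0.0
```

>>> arm_command(steps=[[[0.004,0,0],[0,0,0],0],[[0.008,0,0],[0,0,0],0],[[0.012,0,0],[0,0,0],0],[[0.016,0,0],[0,0,0],0],[[0.02,0,0],[0,0,0],0]])

```text
t: 10.25
tool_pos: [0.6072, -0.1444, 0.034]
tool_rot: [-0.192, 2.123, -2.124]
contact_force: [3.0, 2.5, 0.1]
opening: -0.0001
```

>>> arm_command(steps=[[[0.004,0,0],[0,0,0],0],[[0.008,0,0],[0,0,0],0],[[0.012,0,0],[0,0,0],0],[[0.016,0,0],[0,0,0],0],[[0.02,0,0],[0,0,0],0]])

```text
t: 10.75
tool_pos: [0.5873, -0.148, 0.0341]
tool_rot: [-0.192, 2.123, -2.124]
contact_force: [2.5, 2.6, 0.1]
opening: 0.0
```

```bash
python3 -c "
from h import *
to([.5432,-.156,.032]);turn(190.5)"
```

```text
t 10.75 pos [ 0.5873 -0.148   0.0341] xang -169.45 y [ 0.004 -0.    -1.   ] shift [ 0.0448  0.0019 -0.0003] F [2.5 2.6 0.1] op 0.0 q [-0.37  0.2   1.8   0.    1.14  1.02]
turn [-0.04  0.05 -0.21]
```

>>> arm_command(steps=[[[0.004,0,0],[0,0,0],0],[[0.008,0,0],[0,0,0],0],[[0.012,0,0],[0,0,0],0],[[0.016,0,0],[0,0,0],0],[[0.02,0,0],[0,0,0],0]])

```text
t: 11.25
tool_pos: [0.5673, -0.1518, 0.034]
tool_rot: [-0.192, 2.123, -2.124]
contact_force: [2.8, 1.5, 0.8]
opening: 0.0003
```

>>> arm_command(steps=[[[0.003,0,0],[0,0,0],0],[[0.006,0,0],[0,0,0],0],[[0.009,0,0],[0,0,0],0],[[0.012,0,0],[0,0,0],0],[[0.015,0,0],[0,0,0],0]])

```text
t: 11.75
tool_pos: [0.5524, -0.1546, 0.034]
tool_rot: [-0.192, 2.123, -2.124]
contact_force: [1.7, 3.0, 0.5]
opening: -0.0
```

>>> arm_command(steps=[[[0.002,0,0],[0,0,0],0],[[0.004,0,0],[0,0,0],0],[[0.006,0,0],[0,0,0],0]])

```text
t: 12.05
tool_pos: [0.5463, -0.1557, 0.034]
tool_rot: [-0.192, 2.123, -2.124]
contact_force: [1.7, 2.1, 1.8]
opening: -0.0001
```

>>> arm_command(steps=[[[0.002,0,0],[0,0,0],0],[[0.004,0,0],[0,0,0],0],[[0.006,0,0],[0,0,0],0]])

```text
t: 12.35
tool_pos: [0.5403, -0.1569, 0.034]
tool_rot: [-0.192, 2.123, -2.124]
contact_force: [2.1, 2.7, 0.8]
opening: -0.0003
```

>>> arm_command(steps=[[[0.0015,0,0],[0,0,0],0],[[0.003,0,0],[0,0,0],0],[[0.0045,0,0],[0,0,0],0]])

```text
t: 12.65
tool_pos: [0.5388, -0.1572, 0.0342]
tool_rot: [-0.181, 2.119, -2.12]
contact_force: [17.6, 5.3, -8.9]
opening: -0.0001
```

>>> arm_command(steps=[[[0.0015,0,0],[0,0,0],0],[[0.003,0,0],[0,0,0],0]])

```text
t: 12.85
tool_pos: [0.539, -0.1572, 0.0343]
tool_rot: [-0.17, 2.115, -2.117]
contact_force: [17.4, 5.9, -10.9]
opening: 0.0
```

```bash
python3 v.py 6 [.5432,-.156,.032]
```

```text
t 12.85 pos [ 0.539  -0.1572  0.0343] xang -169.57 y [ 0.022  0.001 -1.   ] shift [-0.0043  0.0024 -0.0004] F [ 17.4   5.9 -10.9] op 0.0 q [-0.42  0.1   1.92  0.01  1.11  0.96]
top red_lip 0.68 [ 0.715 -0.122  0.045]
top blue_lip 0.95 [0.614 0.15  0.045]
side red_lip 0.93 [ 0.641 -0.113  0.045]
side blue_lip 0.83 [0.619 0.171 0.045]
```

View pics/side6.png

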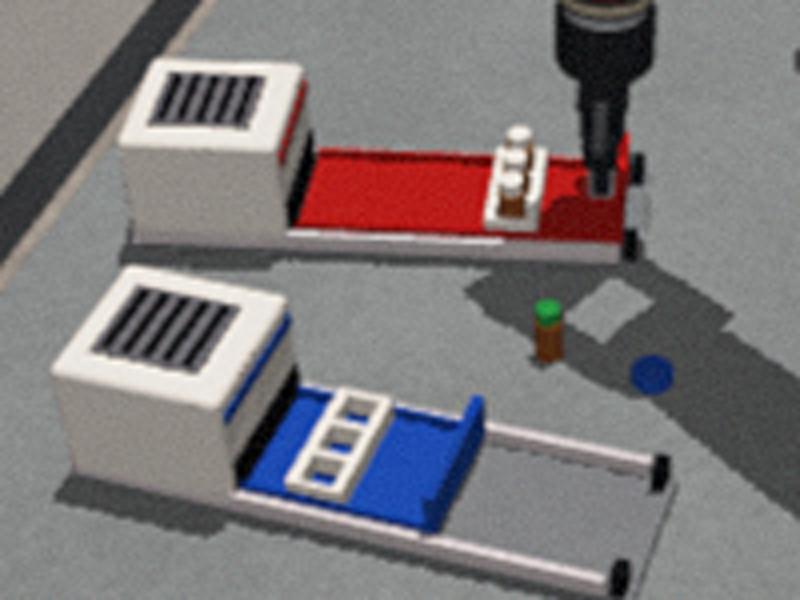

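The red lip at (625,140–235) is against the black stops, with a hard stop felt at about 18 N, and the vials are standing. Backing off the lip, then going straight up.

>>> arm_command(steps=[[[-0.006,0,0],[0,0,0],0],[[-0.012,0,0],[0,0,0],0],[[-0.012,-0.01,0],[0,0,0],0],[[-0.012,-0.03,0],[0,0,0],0],[[-0.012,-0.06,0],[0,0,0],0]])

```text
t: 13.65
tool_pos: [0.5476, -0.1548, 0.0936]
tool_rot: [-0.176, 2.119, -2.118]
contact_force: [0.2, 0.6, -0.3]
opening: -0.0001
```

>>> arm_command(steps=[[[0,-0.035,0],[0,0,0],0],[[0,-0.07,0],[0,0,0],0],[[0,-0.1,0],[0,0,0],0],[[0.04,-0.1,0],[0,0,0],0],[[0.08,-0.1,0],[0,0,0],0]])

```text
t: 14.15
tool_pos: [0.467, -0.1703, 0.1947]
tool_rot: [-0.175, 2.115, -2.119]
contact_force: [0.1, -0.5, 1.0]
opening: 0.0002
```

>>> arm_command(steps=[[[0,-0.02,0.04],[0,0,0],0],[[0,-0.04,0.08],[0,0,0],0],[[0,-0.06,0.12],[0,0,0],0],[[0,-0.06,0.15],[0,0,0],0],[[0,-0.06,0.15],[0,0,0],0]])

```text
t: 14.65
tool_pos: [0.4928, -0.3212, 0.2567]
tool_rot: [-0.171, 2.115, -2.123]
contact_force: [-0.0, -0.1, -0.9]
opening: -0.0
```

```bash
python3 v.py 7 [.5432,-.156,.032]
```

```text
t 14.65 pos [ 0.4928 -0.3212  0.2567] xang -169.71 y [ 0.019 -0.002 -1.   ] shift [-0.075   0.2252 -0.1549] F [-0.  -0.1 -0.9] op -0.0 q [-0.71 -0.06  1.68  0.01  1.5   0.68]
top red_lip 0.77 [ 0.653 -0.136  0.045]
top red_lip 0.39 [ 0.549 -0.002  0.045]
top blue_lip 0.76 [0.63  0.153 0.045]
top blue_lip 0.38 [ 0.603 -0.175  0.045]
side red_lip 0.73 [ 0.641 -0.124  0.045]
side blue_lip 0.83 [0.611 0.173 0.045]
side blue_lip 0.36 [ 0.597 -0.118  0.045]
```

View pics/side7.png

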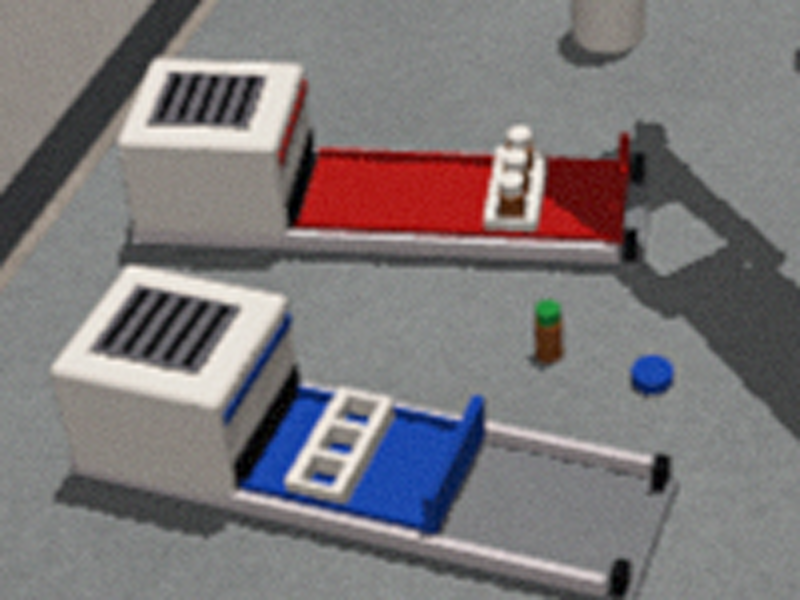

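View pics/top7.png

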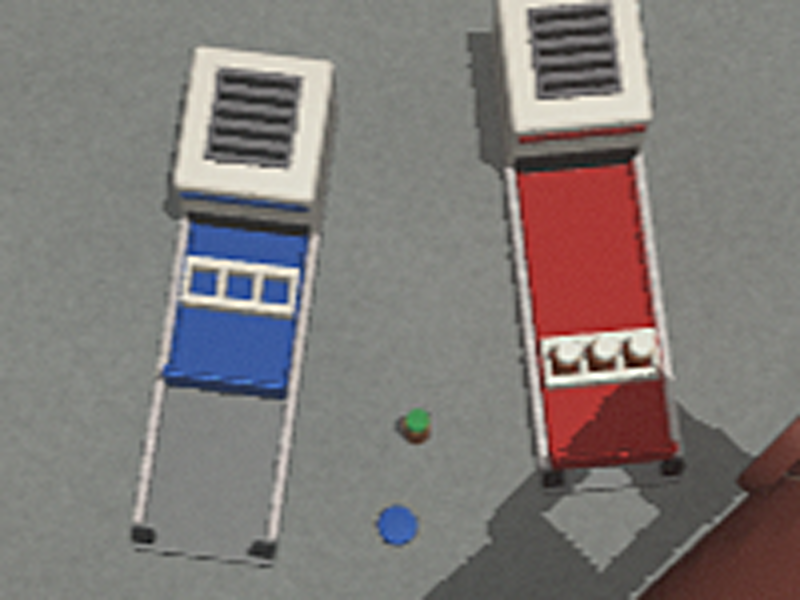

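>>> arm_command(steps=[[[0,0,0],[0,0,0],0],[[0,0,0],[0,0,0],0]])

```text
t: 15.15
tool_pos: [0.493, -0.3158, 0.2549]
tool_rot: [-0.178, 2.115, -2.117]
contact_force: [0.3, -0.6, -0.0]
opening: 0.0003
```

```bash
python3 -c "
from h import *
to([0,0,0]);print(ctrl.finish_job())"
```

```text
t 15.15 pos [ 0.493  -0.3158  0.2549] xang -169.37 y [ 0.018  0.001 -1.   ] shift [ 0.4307  0.2463 -0.4019] F [ 0.3 -0.6 -0. ] op 0.0 q [-0.7  -0.06  1.69  0.01  1.5   0.68]
the job is handed in; nothing more can be done
None
```

I pushed the blue tray home first with the closed fingertips. Then I lowered them into the red tray's empty well and drew the tray out by the lip's inner face. The job was handed in at about 15 s with the arm clear.

**Blue tray:** it stopped hard at about 23 N along the rails, against about 3 N while sliding. The side picture put its lip within about 2 mm of the home position, judged against the red tray.

**Red tray:** it stopped hard at about 18 N with the lip at the black stops in both pictures.

**Everything else:** the last two pictures, cropped to the loaders, show the three vials standing and the spare vial and loose cap in place. I took no last look at the beaker, rack and bottles farther out. The arm never worked near them, and no unexpected force showed.

**Disagreements:** the networks' lip detections sat several centimetres off, mostly on the tray as a whole. I used the lip, stop and head corners that I read from the pictures instead, and the blue contact point agreed with those to about 1 mm. The force also had a vertical part of about 19 N at the blue stop and 11 N at the red one, as the wrist tilted slightly. Nothing lifted in the pictures.

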